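Transfer the culture vessels to the rack in reverse order

ROBOT

A 7-joint arm with a two-finger parallel gripper is mounted at the origin on the work surface. World frame = base frame: x ahead of the robot, y to its left, z up, the work surface at z = 0. Lengths are in mm, angles in degrees, forces in N, time in s.
With the tool pointing down it reaches from about 425 to 825 mm from the base axis. Payload 3.6 kg.
Tool frame: the origin (TCP) lies on the centre line of the jaws, within the pads' length; the fingertips stand 19 mm ahead of it and the grasp point (between the pads) is the TCP; z points along the fingers, x is the direction in which the jaws open and shut, and the axes are right-handed (so a half turn about z gives the same grasp; the last joint's range is limited). The gripper opens to 93 mm and grips with 3 to 60 N. Pads are 15 mm wide; open, the fingers measure 128 mm over their backs; the gripper's body (75 mm by 188 mm) begins 65 mm behind the grasp point.
Start: joints at [71.419, 35.231, -0.722, 81.555, 0.464, 63.22, -2.315], TCP at [190.733, -621.357, 237.64] pointing down, gripper open.
Joint ranges: [-178.69, 178.69], [-17.37, 117.87], [-77.05, 75.6], [15.02, 138.74], [-78.02, 258.01], [0.78, 113.62], [-162.83, 162.83]. Speed limits (degrees/s): [159.86, 159.86, 180, 180, 180, 180, 180].

INTERFACE

Orientations are given as [roll, pitch, yaw] about the fixed x, y, z axes, in that order (R = Rz(yaw) Ry(pitch) Rx(roll)).
In Python, from bench import ctrl gives the robot as it stands.
- The arm moves only by the tool apply_moves, never from a script. Its argument "targets" is one flat list of numbers, 7 for each row, row after row: the turn, a rotation vector about the tool's x, y, z in rad, then the shift along the tool's x, y, z in mm, then the closure, from -1 (fully open) to 1 (shut). In form: [rx, ry, rz, x, y, z, fingers, rx, ry, rz, x, y, z, fingers, ...]. A call has 1 to 20 rows; each row is the pose to reach, as a shift and turn from the pose commanded when the call began, along the tool's axes at that moment; what a row does not reach only later rows make up. A row lasts 1/8 s, in which the tool goes at most 62.5 mm and 10.7 degrees, less where a joint would pass 70% of its speed; a pose out of reach is approached as far as the arm can. A call with a gripper value outside its range is refused whole. The fingers move at their own pace and stop on an object; the grip force is fixed at half the most. Time passes only in rows, so rows that repeat a pose let the fingers close. It gives the time, the measured TCP pose, the force and the opening at its end, in the units of the state.
- ctrl.sense(): the state, without advancing time (a new reading comes with each control period).
- ctrl.capture(name): name is "side" or "top" or "wrist"; returns a dict with "color" (384x512x3 uint8, blue, green, red), "K" (3x3 intrinsics, pixels), "world_to_cam" (4x4, takes a point from world to camera coordinates); the wrist camera has in their place "tool_from_camera" (4x4, takes a point from camera to tool coordinates, whose origin is the TCP and whose axes are the tool frame's). Camera axes: x right, y down, z forward; pixel columns grow to the right and rows downward; lengths in mm; the calibration is good to about 2 mm. A picture is of the moment at which its call begins: read the wrist's pose just before it. There is no depth.
- ctrl.hand_in(): hands the job in, once; it reports no verdict.
Trained networks look in a picture, given as the dict that the camera call returned (one of the last four; its "shot" number tells which), for a name from the list of things; names that differ only in an ending like _2 or _b are one class to them, and where a whole thing is asked for, a point or a joint stands for the part that bears it (a point fixed in the world has none). Each returns a list of dicts, best first, with "score" (0 to 1); they miss things now and then, are a little off and sometimes report something else, mostly with a low value. They report only what shows in the picture. A call takes as long as a camera call. They do not tell look-alikes from the thing itself.
- ctrl.masks_of(name, picture): "mask" (384x512 bool, what is visible of it).
- ctrl.spot_point(name, picture): "at" ([x, y, z] in mm, in world coordinates, good to about 4 mm: a listed point, or the origin of a listed thing).
The state is a dict: "time": time; "joint_pos": joint angles; "qd": joint speeds; "effort": joint torques, N m; "tcp_pos": TCP position; "eef_rot": TCP orientation; "wrist_force": force on the tool from outside, world axes, zero at the start; "moment": the same for the moment, N m; "opening": finger opening in mm.
Only numpy, scipy, OpenCV 4.12 (cv2) and the standard library are available. Lean on these libraries where they do the work, as an engineer would, in place of code of your own. Each camera call takes 0.05 s, during which the arm holds its last target.

TASK

Move the four mushroom culture vessels from the plywood carrier into the four cells of the empty steel rack, one to a cell, in reverse order: the one at the carrier's left end goes to the rack's right end, the next one beside it, and so on, so that the row is mirrored. Each must end upright, down on the floor of its cell and let go; do not tip any over on the way.

Things in the scene. Friction and masses are not known exactly. Their poses are not given: they have to be found in the camera images.
- bottle: Loose tall round culture bottle, 46 mm in diameter with straight sides up to 95 mm, then a shoulder and a narrower white cap (34 mm in diameter) up to 128 mm; about 0.2 kg. Origin at the centre of its underside, z up.
- jar: Loose squat round culture jar, 54 mm in diameter up to 54 mm height, with a white lid 56 mm in diameter from 54 to 72 mm (top); about 0.2 kg. Origin at the centre of its underside, z up.
- square: Loose square culture jar, 44 x 44 mm (faces square to its own x and y axes) up to 86 mm, with a round white cap 38 mm in diameter up to 100 mm; about 0.2 kg. Origin at the centre of its underside, z up.
- flask: Loose conical culture flask, foot 58 mm in diameter, narrowing to a 28 mm neck from 70 to 80 mm height, with a straight round white cap 36 mm in diameter from 80 to 106 mm (top), the place to grip it; about 0.2 kg. Origin at the centre of its underside, z up.
- start_bottle: Fixed grey plastic tray cell in which the bottle stands at the start, 76 x 76 x 18 mm, 68 x 68 mm inside, floor 5 mm thick; one of four alike at 78 mm pitch along their y axis (robot's left at yaw 0; yaw within 0.25 rad) on the plywood carrier, whose end boards are 34 mm high. Origin at the centre of its underside, 12 mm above the table.
- start_jar: Fixed grey plastic tray cell in which the jar stands at the start, 76 x 76 x 18 mm, 68 x 68 mm inside, floor 5 mm thick; one of four alike at 78 mm pitch along their y axis (robot's left at yaw 0; yaw within 0.25 rad) on the plywood carrier, whose end boards are 34 mm high. Origin at the centre of its underside, 12 mm above the table.
- start_square: Fixed grey plastic tray cell in which the square stands at the start, 76 x 76 x 18 mm, 68 x 68 mm inside, floor 5 mm thick; one of four alike at 78 mm pitch along their y axis (robot's left at yaw 0; yaw within 0.25 rad) on the plywood carrier, whose end boards are 34 mm high. Origin at the centre of its underside, 12 mm above the table.
- start_flask: Fixed grey plastic tray cell in which the flask stands at the start, 76 x 76 x 18 mm, 68 x 68 mm inside, floor 5 mm thick; one of four alike at 78 mm pitch along their y axis (robot's left at yaw 0; yaw within 0.25 rad) on the plywood carrier, whose end boards are 34 mm high. Origin at the centre of its underside, 12 mm above the table.
- rack: Fixed empty steel rack, 76 x 320 mm: four open cells, each 68 x 68 mm inside, in a row at x = 0 and y = +117, +39, -39, -117 mm in its frame (y to the robot's left at yaw 0; yaw within 0.25 rad). Origin at the centre of its underside, on the table; cell floors 17 mm and tops of the 4 mm thick walls 30 mm above the table.
Things that resemble listed ones, but are neither listed nor needed, are in the scene too. Leave any blue or yellow look-alike of the jar alone.

How it is judged (in metres and radians):
At the end, for the whole second after the job is handed in: Each vessel stands in the rack cell mirroring its starting place (leftmost to rightmost and so on): within 16 mm of the cell's centre along and across, underside within 6 mm of the cell's floor, tilted under 0.1 rad, at rest (below 0.02 m/s, 0.3 rad/s), fingers off (((y of each of start_jar, start_square, start_flask in the frame of start_bottle below 0.039 m and y of bottle in the frame of rack between -0.133 and -0.101 m) or (y of each of start_jar, start_square, start_flask in the frame of start_bottle below 0.117 m and y of any of start_jar, start_square, start_flask in the frame of start_bottle above 0.039 m and y of bottle in the frame of rack between -0.055 and -0.023 m) or (y of each of start_jar, start_square, start_flask in the frame of start_bottle below 0.195 m and y of any of start_jar, start_square, start_flask in the frame of start_bottle above 0.117 m and y of bottle in the frame of rack between 0.023 and 0.055 m) or (y of each of start_jar, start_square, start_flask in the frame of start_bottle below 0.273 m and y of any of start_jar, start_square, start_flask in the frame of start_bottle above 0.195 m and y of bottle in the frame of rack between 0.101 and 0.133 m)) and x of bottle in the frame of rack between -0.016 and 0.016 m and z of bottle in the frame of rack between 0.011 and 0.023 m and angle between each of bottle, jar, square, flask's own z axis and vertical below 0.1 rad and linear speed of each of bottle, jar, square, flask below 0.02 m/s and angular speed of each of bottle, jar, square, flask below 0.3 rad/s and contact force between each of bottle, jar, square, flask and the fingers below 0.1 N and ((y of each of start_bottle, start_square, start_flask in the frame of start_jar below 0.039 m and y of jar in the frame of rack between -0.133 and -0.101 m) or (y of each of start_bottle, start_square, start_flask in the frame of start_jar below 0.117 m and y of any of start_bottle, start_square, start_flask in the frame of start_jar above 0.039 m and y of jar in the frame of rack between -0.055 and -0.023 m) or (y of each of start_bottle, start_square, start_flask in the frame of start_jar below 0.195 m and y of any of start_bottle, start_square, start_flask in the frame of start_jar above 0.117 m and y of jar in the frame of rack between 0.023 and 0.055 m) or (y of each of start_bottle, start_square, start_flask in the frame of start_jar below 0.273 m and y of any of start_bottle, start_square, start_flask in the frame of start_jar above 0.195 m and y of jar in the frame of rack between 0.101 and 0.133 m)) and x of jar in the frame of rack between -0.016 and 0.016 m and z of jar in the frame of rack between 0.011 and 0.023 m and ((y of each of start_bottle, start_jar, start_flask in the frame of start_square below 0.039 m and y of square in the frame of rack between -0.133 and -0.101 m) or (y of each of start_bottle, start_jar, start_flask in the frame of start_square below 0.117 m and y of any of start_bottle, start_jar, start_flask in the frame of start_square above 0.039 m and y of square in the frame of rack between -0.055 and -0.023 m) or (y of each of start_bottle, start_jar, start_flask in the frame of start_square below 0.195 m and y of any of start_bottle, start_jar, start_flask in the frame of start_square above 0.117 m and y of square in the frame of rack between 0.023 and 0.055 m) or (y of each of start_bottle, start_jar, start_flask in the frame of start_square below 0.273 m and y of any of start_bottle, start_jar, start_flask in the frame of start_square above 0.195 m and y of square in the frame of rack between 0.101 and 0.133 m)) and x of square in the frame of rack between -0.016 and 0.016 m and z of square in the frame of rack between 0.011 and 0.023 m and ((y of each of start_bottle, start_jar, start_square in the frame of start_flask below 0.039 m and y of flask in the frame of rack between -0.133 and -0.101 m) or (y of each of start_bottle, start_jar, start_square in the frame of start_flask below 0.117 m and y of any of start_bottle, start_jar, start_square in the frame of start_flask above 0.039 m and y of flask in the frame of rack between -0.055 and -0.023 m) or (y of each of start_bottle, start_jar, start_square in the frame of start_flask below 0.195 m and y of any of start_bottle, start_jar, start_square in the frame of start_flask above 0.117 m and y of flask in the frame of rack between 0.023 and 0.055 m) or (y of each of start_bottle, start_jar, start_square in the frame of start_flask below 0.273 m and y of any of start_bottle, start_jar, start_square in the frame of start_flask above 0.195 m and y of flask in the frame of rack between 0.101 and 0.133 m)) and x of flask in the frame of rack between -0.016 and 0.016 m and z of flask in the frame of rack between 0.011 and 0.023 m); the robot touches nothing.
It fails at once if a vessel is tipped over (angle between any of bottle, jar, square, flask's own z axis and vertical above 0.6 rad).
It also fails if it takes over 115 s, if anything falls off the work surface, if the arm or the gripper's body presses on something with over 40 N, if the wrist force passes 120 N, or if a joint passes its speed limit or range.

## Working session

There is one attempt and no reset: what is moved stays moved. The work goes in short steps, Python scripts to look and compute and a tool call to move; the robot and the scene stay as the last step left them, time stands still between calls to the robot, and variables do not carry over. Pictures are saved under pics/ and viewed, and the job is handed in when it is done.

Besides the shell and the picture viewer there is one more tool, called after "Request:" in YAML: its name, and indented under it one key for each argument. apply_moves: Moves the arm, as the interface text tells. Its arguments: {"type":"object","properties":{"targets":{"type":"array"}},"required":["targets"]}

```bash
mkdir -p pics; ls; python3 - <<'E'
from bench import ctrl
import cv2
s=ctrl.sense();print(s)
for n in ["top","side","wrist"]:
    p=ctrl.capture(n);cv2.imwrite(f"pics/{n}0.png",p["color"])
    print(n,p["K"].tolist(),(p["world_to_cam"] if "world_to_cam" in p else p["tool_from_camera"]).round(3).tolist())
    if n!="wrist":
        for k in ["bottle","jar","square","flask","start_bottle","start_jar","start_square","start_flask","rack"]:
            print(k,[(d["at"].round(0).tolist() if hasattr(d["at"],'round') else d["at"],round(d["score"],2)) for d in ctrl.spot_point(k,p)])
E
```

```text
pics
{'time': 0.0, 'joint_pos': array([71.42044423, 35.29094375, -0.72323202, 81.6394711 ,  0.46623359,
       63.22170524, -2.31330388]), 'qd': array([-0.04635445,  0.07480792,  0.08097076, -0.01327144, -0.05568912,
       -0.0225796 , -0.06160108]), 'effort': array([ 1.85544695e-04, -4.58935547e+01,  2.09203530e-01, -1.65744549e+01,
       -6.09949976e-02,  2.05442141e-02,  2.43520699e-04]), 'tcp_pos': array([ 190.48949162, -620.68043382,  236.47265727]), 'eef_rot': array([ 1.79996117e+02,  1.49158581e-01, -7.29322735e+01]), 'wrist_force': array([0.39664515, 0.66049349, 0.27303117]), 'moment': array([-0.01728011, -0.03571079, -0.01946533]), 'opening': 93.19041460434052}
top [[370.37834249435326, 0.0, 258.5424558908536], [0.0, 370.37834249435326, 192.25071543951688], [0.0, 0.0, 1.0]] [[-0.022, -1.0, 0.009, -0.815], [-0.994, 0.021, -0.11, 528.326], [0.11, -0.011, -0.994, 935.808], [0.0, 0.0, 0.0, 1.0]]
bottle [([466.8, 221.4, 16.6], 0.92), ([581.6, -205.8, -2.9], 0.39)]
jar [([607.3, 105.6, -2.8], 0.97), ([423.7, -55.9, 1.5], 0.84), ([497.6, 79.0, 15.7], 0.72)]
square [([451.2, 302.3
[... 533 characters left out ...]
37], [0.0, 0.0, 0.0, 1.0]]
bottle [([463.1, 218.4, 14.8], 0.79), ([465.7, 226.4, 11.1], 0.66)]
jar [([424.2, -53.3, -0.8], 0.97), ([608.8, 101.6, -5.9], 0.95), ([610.5, 17.6, 3.6], 0.82)]
square [([446.2, 305.9, 15.3], 0.89)]
flask [([481.6, 154.9, 16.7], 0.68)]
start_bottle [([465.5, 227.1, 10.0], 0.51)]
start_jar []
start_square [([445.4, 302.7, 7.3], 0.84), ([579.1, -205.6, -0.2], 0.59)]
start_flask [([481.2, 148.1, 13.1], 0.44)]
rack [([581.1, -211.6, -1.7], 0.84)]
wrist [[304.6559040386477, 0.0, 255.3628445461301], [0.0, 304.6559040386477, 199.55008367278467], [0.0, 0.0, 1.0]] [[1.0, 0.0, -0.0, -0.209], [-0.0, 0.965, 0.264, -72.385], [0.0, -0.264, 0.965, -147.064], [0.0, 0.0, 0.0, 1.0]]
```

View pics/top0.png

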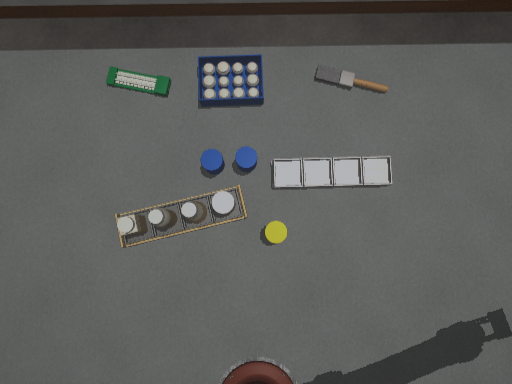

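View pics/side0.png

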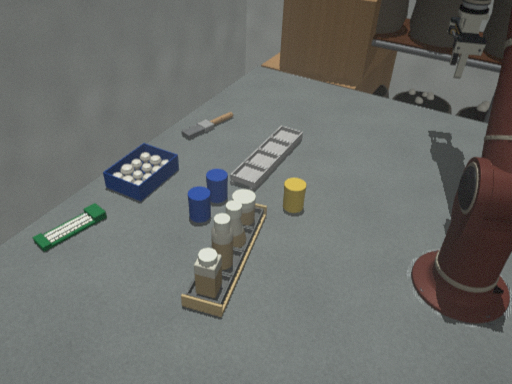

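View pics/wrist0.png

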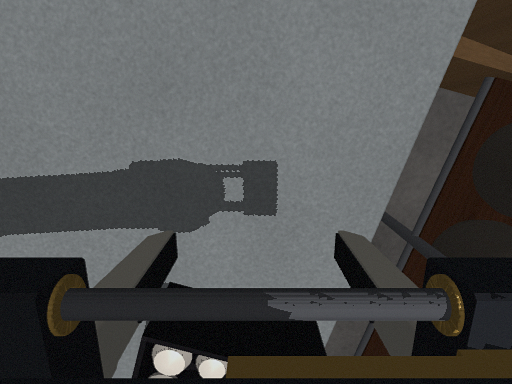

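The row from the robot's left is square (126,225), bottle (156,217), flask (190,210), jar (222,203). The possible jar confusions are blue (212,160), blue (246,158) and yellow (276,232). I choose the white-lidded one in the carrier. The rack is the steel one at (331,172), not the blue tray at (230,80).

```bash
cat > h.py <<'E'
import numpy as np, cv2, json
from scipy.spatial.transform import Rotation as R
def pose(rpy,p):
    T=np.eye(4);T[:3,:3]=R.from_euler('xyz',rpy,degrees=True).as_matrix();T[:3,3]=p;return T
def w2c(pic,s=None):
    if "world_to_cam" in pic: return np.array(pic["world_to_cam"])
    return np.linalg.inv(pose(s["eef_rot"],s["tcp_pos"])@np.array(pic["tool_from_camera"]))
def proj(P,K,W):
    P=np.atleast_2d(P);c=(W[:3,:3]@P.T).T+W[:3,3];u=(K@c.T).T;return u[:,:2]/u[:,2:]
def back(uv,K,W,z):
    uv=np.atleast_2d(np.array(uv,float));d=np.c_[uv,np.ones(len(uv))]@np.linalg.inv(K).T@W[:3,:3]
    o=-W[:3,:3].T@W[:3,3];t=(z-o[2])/d[:,2];return o+t[:,None]*d
def rel(c,t):
    """c,t = (xyz, yaw) commanded, tool down. prints row values"""
    A=pose([180,0,c[3]],c[:3]);B=pose([180,0,t[3]],t[:3])
    D=np.linalg.inv(A)@B
    return np.r_[R.from_matrix(D[:3,:3]).as_rotvec().round(4),D[:3,3].round(1)]
E
python3 - <<'E'
from bench import ctrl
from h import *
p=ctrl.capture("top");K=p["K"];W=w2c(p)
im=p["color"]
c=cv2.resize(im[140:255,100:400],None,fx=2.6,fy=2.6,interpolation=cv2.INTER_CUBIC);cv2.imwrite("pics/topcrop.png",c)
m=max(ctrl.masks_of("rack",p),key=lambda d:d["score"])["mask"]
cs,_=cv2.findContours(m.astype(np.uint8),0,2);cc=max(cs,key=cv2.contourArea)
b=cv2.boxPoints(cv2.minAreaRect(cc));print(b)
w=back(b,K,W,30);print(w.round(1),w.mean(0))
rect=cv2.minAreaRect(back(cc[:,0,:],K,W,30)[:,:2].astype(np.float32));print(rect)
E
```

```text
[[270.909   157.17548]
 [391.71826 155.77072]
 [392.06897 185.92944]
 [271.2597  187.3342 ]]
[[ 620.2  -46.7   30. ]
 [ 617.6 -365.7   30. ]
 [ 537.4 -361.7   30. ]
 [ 540.3  -45.5   30. ]] [ 578.87803249 -204.90161604   30.        ]
((578.9251708984375, -204.5935516357422), (316.79095458984375, 80.16696166992188), 89.47876739501953)
```

View pics/topcrop.png

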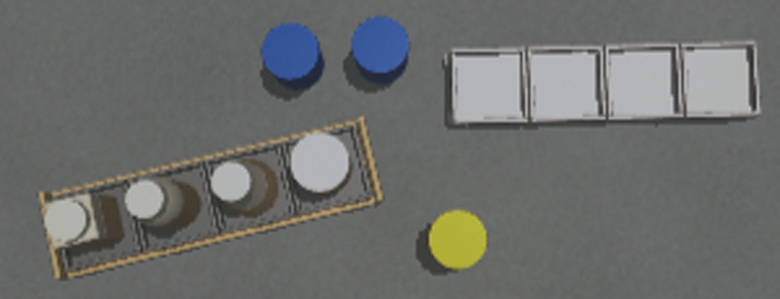

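```bash
python3 -c "
from h import *
print(rel([190.7,-621.4,237.6,-72.93],[579,-290,330,0]))"
```

```text
[  -0.        0.       -1.2729 -202.8    -468.5     -92.4   ]
```

Request:
apply_moves:
  targets: [0,0,-1.273,-202.8,-468.5,-92.4,-1,0,0,-1.273,-202.8,-468.5,-92.4,-1,0,0,-1.273,-202.8,-468.5,-92.4,-1,0,0,-1.273,-202.8,-468.5,-92.4,-1,0,0,-1.273,-202.8,-468.5,-92.4,-1,0,0,-1.273,-202.8,-468.5,-92.4,-1,0,0,-1.273,-202.8,-468.5,-92.4,-1,0,0,-1.273,-202.8,-468.5,-92.4,-1,0,0,-1.273,-202.8,-468.5,-92.4,-1,0,0,-1.273,-202.8,-468.5,-92.4,-1,0,0,-1.273,-202.8,-468.5,-92.4,-1,0,0,-1.273,-202.8,-468.5,-92.4,-1]

```text
time: 2.65
tcp_pos: [577.4, -292.5, 329.8]
eef_rot: [179.9, 0.1, -0.2]
wrist_force: [-0.4, 0.0, -0.8]
opening: 92.9
```

```bash
python3 - <<'E'
from bench import ctrl
from h import *
s=ctrl.sense();p=ctrl.capture("wrist");W=w2c(p,s);K=p["K"]
print(s["time"],s["tcp_pos"],s["eef_rot"])
np.savez("rk.npz",im=p["color"],W=W,K=K)
im=p["color"].copy()
for c in proj([[578.9,-204.9+k*78,30] for k in(-1.5,-.5,.5,1.5)],K,W): cv2.circle(im,tuple(int(v) for v in c),3,(0,0,255),-1)
cv2.imwrite("pics/w1.png",im)
E
```

```text
2.65 [ 577.41346906 -292.46372252  329.82026248] [ 1.79937787e+02  8.09410693e-02 -2.32143356e-01]
```

View pics/w1.png

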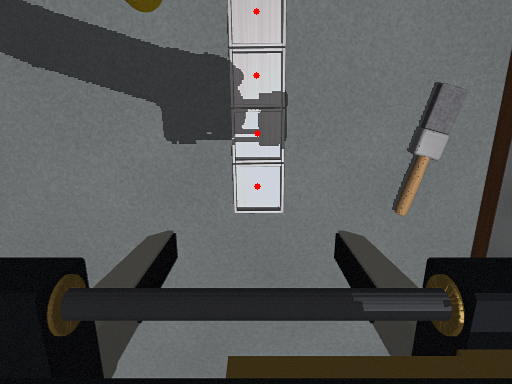

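The wrist view shows the rack with the projected centres near the cell centres. I'll measure the edges closely.

```bash
python3 - <<'E'
from h import *
d=np.load("rk.npz");im=d["im"]
a=cv2.resize(im[0:110,205:310],None,fx=5,fy=5,interpolation=cv2.INTER_CUBIC)
b=cv2.resize(im[110:220,205:310],None,fx=5,fy=5,interpolation=cv2.INTER_CUBIC)
a=cv2.resize(np.hstack([a,b]),(798,418));cv2.imwrite("pics/w1c.png",a)
E
```

```text
(no output)
```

View pics/w1c.png

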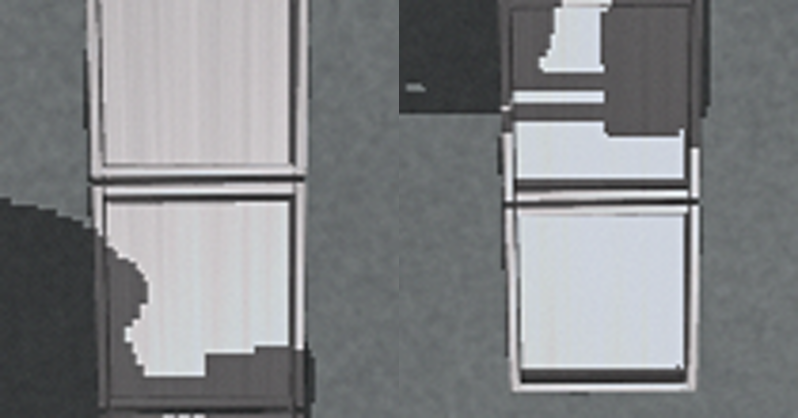

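```bash
python3 - <<'E'
from h import *
d=np.load("rk.npz");W=d["W"];K=d["K"]
L=lambda X,Y:(205+X/3.8-.4,Y/3.8-.4)
Rr=lambda X,Y:(205+(X-399)/3.8-.4,110+Y/3.8-.4)
for n,p in dict(l1=L(87,2),l2=L(93,180),l3=L(101,405),l4=Rr(505,210),l5=Rr(514,388),r1=L(309,2),r2=L(306,180),r3=Rr(698,210),r4=Rr(696,388),g1=L(199,181),g2=L(199,412),g3=Rr(600,202),end=Rr(605,390)).items():
    print(n,back(p,K,W,30)[0].round(1))
E
```

```text
l1 [541.1 -75.2  30. ]
l2 [ 541.7 -130.2   30. ]
l3 [ 542.6 -206.    30. ]
l4 [ 542.5 -288.8   30. ]
l5 [ 544.4 -361.2   30. ]
r1 [616.5 -75.5  30. ]
r2 [ 616.6 -130.5   30. ]
r3 [ 617.4 -289.    30. ]
r4 [ 618.1 -361.5   30. ]
g1 [ 579.  -130.7   30. ]
g2 [ 578.8 -208.6   30. ]
g3 [ 579.4 -285.8   30. ]
end [ 581.3 -362.2   30. ]
```

```bash
python3 - <<'E'
from h import *
from bench import ctrl
p=ctrl.capture("top");K=p["K"];W=w2c(p)
f=lambda X,Y:(100+(X+.5)/2.6-.5,140+(Y+.5)/2.6-.5)
for q in [(451,85),(528,84),(605,82),(683,80),(758,78),(605,47),(605,120)]: print("rack",q,back(f(*q),K,W,30)[0].round(1))
for n,q,z in [("square",(68,222),117),("bottle",(147,200),145),("flask",(232,182),123),("jar",(320,163),89)]:
    print(n,back(f(*q),K,W,z)[0].round(1))
for q in [(43,197),(59,278),(362,121),(380,200)]: print("carrier",back(f(*q),K,W,34)[0].round(1))
print(rel([579,-290,330,0],[495,90,330,12]))
E
```

```text
rack (451, 85) [579.6 -51.5  30. ]
rack (528, 84) [ 579.1 -129.2   30. ]
rack (605, 82) [ 579.5 -207.    30. ]
rack (683, 80) [ 579.9 -286.    30. ]
rack (758, 78) [ 580.4 -362.1   30. ]
rack (605, 47) [ 615.4 -208.6   30. ]
rack (605, 120) [ 540.9 -205.3   30. ]
square [447.8 300.5 117. ]
bottle [464.7 222.4 145. ]
flask [480.3 152.3 123. ]
jar [498.6  76.1  89. ]
carrier [475.4 354.3  34. ]
carrier [395.9 337.1  34. ]
carrier [544.4  38.5  34. ]
carrier [465.3  22.   34. ]
[-0.000e+00  0.000e+00 -2.094e-01 -8.400e+01 -3.800e+02 -0.000e+00]
```

Both cameras agree on the rack: centre (579.5,-207.3), yaw about 0. The carrier yaw is about 12.3°. Next I look over the carrier.

Request:
apply_moves:
  targets: [0,0,-0.2094,-84,-380,0,-1,0,0,-0.2094,-84,-380,0,-1,0,0,-0.2094,-84,-380,0,-1,0,0,-0.2094,-84,-380,0,-1,0,0,-0.2094,-84,-380,0,-1,0,0,-0.2094,-84,-380,0,-1,0,0,-0.2094,-84,-380,0,-1,0,0,-0.2094,-84,-380,0,-1,0,0,-0.2094,-84,-380,0,-1,0,0,-0.2094,-84,-380,0,-1]

```text
time: 4.0
tcp_pos: [495.6, 87.8, 329.8]
eef_rot: [180.0, 0.0, 11.8]
wrist_force: [0.4, -0.1, -0.2]
opening: 93.0
```

```bash
python3 - <<'E'
from bench import ctrl
from h import *
s=ctrl.sense();p=ctrl.capture("wrist");W=w2c(p,s);K=p["K"]
print(s["time"],s["tcp_pos"],s["eef_rot"])
np.savez("ca.npz",im=p["color"],W=W,K=K)
for k in ["bottle","jar","square","flask"]:
    print(k,[(np.round(d["at"],1).tolist(),round(d["score"],2)) for d in ctrl.spot_point(k,p)])
im=cv2.resize(p["color"][0:270,130:390],None,fx=2.2,fy=2.2,interpolation=cv2.INTER_CUBIC)
cv2.imwrite("pics/w2.png",im)
E
```

```text
4.0 [495.64854462  87.81181763 329.82187262] [1.79966853e+02 2.67626179e-02 1.17669549e+01]
bottle [([466.7, 220.5, 14.9], 0.91)]
jar [([499.8, 72.6, 15.6], 0.84), ([611.1, 104.9, 1.2], 0.72), ([426.7, -50.9, 2.6], 0.72), ([609.6, 21.6, -2.8], 0.57)]
square [([451.4, 298.1, 20.9], 0.79)]
flask [([480.5, 150.9, 16.2], 0.95)]
```

View pics/w2.png

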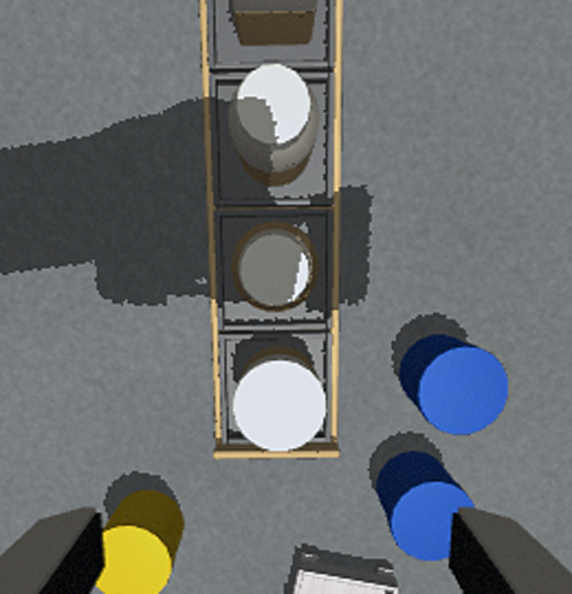

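```bash
python3 - <<'E'
from h import *
d=np.load("ca.npz");W=d["W"];K=d["K"]
f=lambda X,Y:(130+(X+.5)/2.2-.5,(Y+.5)/2.2-.5)
for n,q,z in [("bottle",(275,103),145),("flask",(275,269),123),("jar",(279,406),89)]:
    print(n,back(f(*q),K,W,z)[0].round(1))
for q in [(238,40),(313,44)]: print("sq",back(f(*q),K,W,17)[0].round(1))
E
```

```text
bottle [465.7 224.5 145. ]
flask [480.5 153.  123. ]
jar [498.8  75.9  89. ]
sq [430.9 279.2  17. ]
sq [476.2 286.5  17. ]
```

```bash
python3 -c "
from h import *
c=[495,90,330,12]
for t in ([498.7,76,200,12],[498.7,76,78,12]): print(rel(c,t))"
```

```text
[  0.   -0.   -0.    0.7  14.5 130. ]
[  0.   -0.   -0.    0.7  14.5 252. ]
```

Request:
apply_moves:
  targets: [0,0,0,0.7,14.5,60,-1,0,0,0,0.7,14.5,110,-1,0,0,0,0.7,14.5,160,-1,0,0,0,0.7,14.5,200,-1,0,0,0,0.7,14.5,230,-1,0,0,0,0.7,14.5,252,-1,0,0,0,0.7,14.5,252,-1,0,0,0,0.7,14.5,252,-1,0,0,0,0.7,14.5,252,-1]

```text
time: 5.38
tcp_pos: [499.6, 76.1, 79.2]
eef_rot: [-180.0, -0.1, 12.0]
wrist_force: [0.5, 0.5, -0.1]
opening: 92.7
```

```bash
python3 - <<'E'
from bench import ctrl
from h import *
s=ctrl.sense();p=ctrl.capture("wrist");W=w2c(p,s);K=p["K"]
print(s["time"],s["tcp_pos"],s["eef_rot"],s["wrist_force"])
cv2.imwrite("pics/w3.png",p["color"])
E
```

```text
5.375 [499.5953623   76.11753059  79.18500164] [-1.79998613e+02 -1.36562387e-01  1.19862595e+01] [ 0.48537154  0.46422026 -0.12225602]
```

View pics/w3.png

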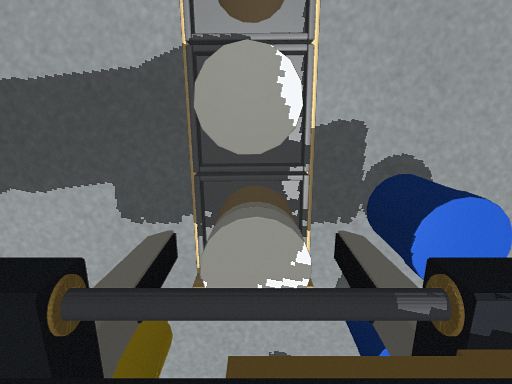

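The jar's white lid at (256,250) is between the fingers, so I close on it. I also check the along-row offset from the lid's far edge (256,217).

```bash
python3 - <<'E'
from bench import ctrl
from h import *
s=ctrl.sense();p=ctrl.capture("wrist");W=w2c(p,s);K=p["K"]
T=np.linalg.inv(pose(s["eef_rot"],s["tcp_pos"]))
for q in [(256,217),(201,262),(311,262)]:
    w=back(q,K,W,89)[0]; print(w.round(1),(T@np.r_[w,1])[:3].round(1))
E
```

```text
[493.4 102.6  89. ] [ -0.5 -27.2  -9.9]
[471.7  74.   89. ] [-27.7  -3.8  -9.9]
[524.9  85.3  89. ] [26.7 -3.7 -9.8]
```

Request:
apply_moves:
  targets: [0,0,0,0,0,0,1,0,0,0,0,0,0,1,0,0,0,0,0,0,1,0,0,0,0,0,0,1,0,0,0,0,0,0,1,0,0,0,0,0,0,1]

```text
time: 6.22
tcp_pos: [499.2, 76.1, 78.2]
eef_rot: [-180.0, -0.1, 12.0]
wrist_force: [1.7, -0.1, 0.0]
opening: 55.2
```

```bash
python3 -c "
from h import *
c=[498.7,76,78,12]
for t in ([579.5,-89.5,218,0],[579.5,-89.5,110,0],[579.5,-89.5,82,0]): print(rel(c,t))"
```

```text
[   0.       -0.        0.2094   44.6     178.7    -140.    ]
[  0.      -0.       0.2094  44.6    178.7    -32.    ]
[  0.      -0.       0.2094  44.6    178.7     -4.    ]
```

Request:
apply_moves:
  targets: [0,0,0,0,0,-30,1,0,0,0,0,0,-70,1,0,0,0,0,0,-110,1,0,0,0,0,0,-140,1,0,0,0.04,9,35,-140,1,0,0,0.09,18,75,-140,1,0,0,0.14,29,115,-140,1,0,0,0.18,38,150,-140,1,0,0,0.209,44.6,172,-140,1,0,0,0.2094,44.6,178.7,-140,1,0,0,0.2094,44.6,178.7,-140,1,0,0,0.2094,44.6,178.7,-110,1,0,0,0.2094,44.6,178.7,-75,1,0,0,0.2094,44.6,178.7,-50,1,0,0,0.2094,44.6,178.7,-32,1,0,0,0.2094,44.6,178.7,-32,1,0,0,0.2094,44.6,178.7,-32,1]

```text
time: 8.35
tcp_pos: [580.0, -88.5, 111.0]
eef_rot: [-180.0, -0.1, 0.1]
wrist_force: [-0.4, 0.1, -1.1]
opening: 55.4
```

```bash
python3 - <<'E'
from bench import ctrl
from h import *
s=ctrl.sense();p=ctrl.capture("wrist");W=w2c(p,s);K=p["K"]
print(s["time"],s["tcp_pos"],s["eef_rot"],s["wrist_force"],s["opening"])
a=p["color"]; q=ctrl.capture("side")["color"]; t=ctrl.capture("top")["color"]
b=cv2.resize(q[110:210,200:320],None,fx=4,fy=4)
cv2.imwrite("pics/w4.png",cv2.resize(np.hstack([a,cv2.resize(b,(461,384))]),(800,316)))
E
```

```text
8.35 [579.95878254 -88.47982715 110.99349161] [-1.79966870e+02 -7.41460581e-02  8.74218389e-02] [-0.44753862  0.06637586 -1.07965913] 55.36584451835115
```

View pics/w4.png

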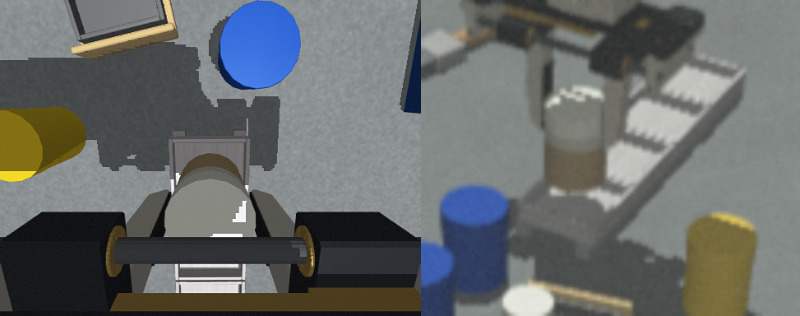

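The jar is upright above the left-end cell. I lower it, let go at the floor, and retreat.

Request:
apply_moves:
  targets: [0,0,0,0,0,10,1,0,0,0,0,0,20,1,0,0,0,0,0,26,1,0,0,0,0,0,31,1,0,0,0,0,0,32,1,0,0,0,0,0,32,1,0,0,0,0,0,32,1]

```text
time: 9.38
tcp_pos: [579.6, -89.6, 78.2]
eef_rot: [-180.0, -0.0, 0.0]
wrist_force: [0.0, -0.6, -2.3]
opening: 55.4
```

Request:
apply_moves:
  targets: [0,0,0,0,0,0.5,0.2,0,0,0,0,0,0.5,-0.4,0,0,0,0,0,0.5,-1,0,0,0,0,0,0.5,-1,0,0,0,0,0,0.5,-1,0,0,0,0,0,-30,-1,0,0,0,0,0,-80,-1,0,0,0,0,0,-130,-1,0,0,0,0,0,-172,-1,0,0,0,0,0,-172,-1,0,0,0,0,0,-172,-1]

```text
time: 10.75
tcp_pos: [578.8, -89.7, 249.3]
eef_rot: [180.0, 0.1, 0.0]
wrist_force: [-0.3, 0.1, -0.5]
opening: 93.2
```

```bash
python3 - <<'E'
from bench import ctrl
from h import *
s=ctrl.sense();p=ctrl.capture("wrist");W=w2c(p,s);K=p["K"]
print(s["time"],s["tcp_pos"],s["eef_rot"],s["opening"])
cv2.imwrite("pics/w5.png",p["color"])
print(rel([579.5,-89.5,250,0],[480.4,152.7,250,12]))
E
```

```text
10.75 [578.82008211 -89.67813742 249.2532791 ] [1.79993348e+02 9.67438281e-02 3.94383994e-03] 93.15680211266991
[-0.000e+00  0.000e+00 -2.094e-01 -9.910e+01 -2.422e+02 -0.000e+00]
```

View pics/w5.png

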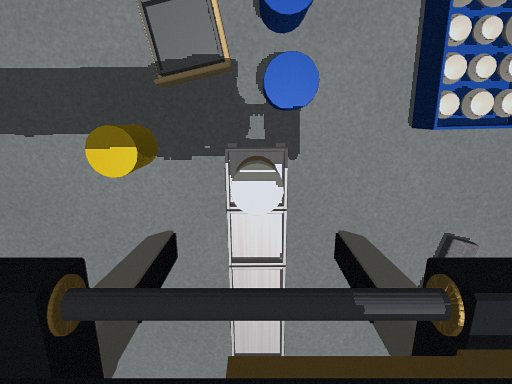

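The jar stands in the left-end cell (257,183). The flask is next.

Request:
apply_moves:
  targets: [0,0,-0.05,-20,-50,0,-1,0,0,-0.1,-43,-105,0,-1,0,0,-0.15,-66,-160,0,-1,0,0,-0.2,-86,-210,0,-1,0,0,-0.2094,-99.1,-242.2,0,-1,0,0,-0.2094,-99.1,-242.2,0,-1,0,0,-0.2094,-99.1,-242.2,0,-1,0,0,-0.2094,-99.1,-242.2,40,-1,0,0,-0.2094,-99.1,-242.2,80,-1,0,0,-0.2094,-99.1,-242.2,115,-1,0,0,-0.2094,-99.1,-242.2,140,-1,0,0,-0.2094,-99.1,-242.2,140,-1,0,0,-0.2094,-99.1,-242.2,140,-1]

```text
time: 12.42
tcp_pos: [481.4, 151.9, 110.6]
eef_rot: [180.0, -0.1, 11.9]
wrist_force: [0.1, 0.5, 0.8]
opening: 92.9
```

```bash
python3 - <<'E'
from bench import ctrl
from h import *
s=ctrl.sense();p=ctrl.capture("wrist");W=w2c(p,s);K=p["K"]
print(s["time"],s["tcp_pos"],s["eef_rot"],s["opening"])
cv2.imwrite("pics/w6.png",p["color"])
E
```

```text
12.425 [481.3964751  151.85739086 110.59585299] [ 1.79991294e+02 -6.00892211e-02  1.18859709e+01] 92.85490061689293
```

View pics/w6.png

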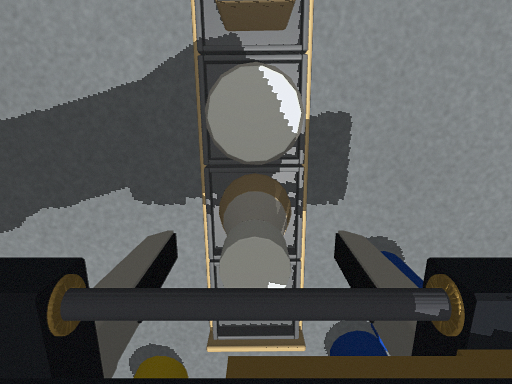

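```bash
python3 - <<'E'
from bench import ctrl
from h import *
s=ctrl.sense();p=ctrl.capture("wrist");W=w2c(p,s);K=p["K"]
T=np.linalg.inv(pose(s["eef_rot"],s["tcp_pos"]))
for q,z in [((256,236),123),((218,265),123),((293,265),123),((254,61),145),((205,113),145),((303,113),145)]:
    w=back(q,K,W,z)[0]; print(w.round(1),(T@np.r_[w,1])[:3].round(1))
E
```

```text
[477.2 170.2 123. ] [ -0.5 -18.4 -12. ]
[462.2 151.5 123. ] [-19.   -3.2 -12. ]
[498. 159. 123.] [ 17.6  -3.2 -12. ]
[461.3 241.6 145. ] [ -1.3 -91.5 -34. ]
[447.7 221.2 145. ] [-18.8 -74.4 -34. ]
[481.9 228.4 145. ] [ 16.2 -74.4 -34. ]
```

Request:
apply_moves:
  targets: [0,0,0,0,0,0,1,0,0,0,0,0,0,1,0,0,0,0,0,0,1,0,0,0,0,0,0,1,0,0,0,0,0,0,1,0,0,0,0,0,0,1,0,0,0,0,0,0,1]

```text
time: 13.4
tcp_pos: [480.5, 152.7, 110.1]
eef_rot: [-180.0, -0.0, 12.0]
wrist_force: [0.2, 0.2, -0.3]
opening: 35.4
```

```bash
python3 -c "
from h import *
c=[480.4,152.7,110,12]
print(rel(c,[579.5,-168,250,0]))"
```

```text
[ 0.000e+00 -0.000e+00  2.094e-01  3.030e+01  3.343e+02 -1.400e+02]
```

Request:
apply_moves:
  targets: [0,0,0,0,0,-25,1,0,0,0,0,0,-65,1,0,0,0,0,0,-110,1,0,0,0,0,0,-140,1,0,0,0.03,3,35,-140,1,0,0,0.06,7,80,-140,1,0,0,0.1,12,130,-140,1,0,0,0.13,16,180,-140,1,0,0,0.16,21,230,-140,1,0,0,0.19,26,280,-140,1,0,0,0.2094,30.3,318,-140,1,0,0,0.2094,30.3,334.3,-140,1,0,0,0.2094,30.3,334.3,-140,1,0,0,0.2094,30.3,334.3,-115,1,0,0,0.2094,30.3,334.3,-80,1,0,0,0.2094,30.3,334.3,-50,1,0,0,0.2094,30.3,334.3,-32,1,0,0,0.2094,30.3,334.3,-30,1,0,0,0.2094,30.3,334.3,-30,1]

```text
time: 15.78
tcp_pos: [580.1, -166.4, 141.0]
eef_rot: [-180.0, -0.1, 0.1]
wrist_force: [-0.3, -0.2, -1.1]
opening: 35.3
```

```bash
python3 - <<'E'
from bench import ctrl
from h import *
s=ctrl.sense();p=ctrl.capture("wrist");W=w2c(p,s);K=p["K"]
print(s["time"],s["tcp_pos"],s["eef_rot"],s["wrist_force"],s["opening"])
a=p["color"]; q=ctrl.capture("side")["color"]
b=q[90:210,200:330]
cv2.imwrite("pics/w7.png",cv2.resize(np.hstack([a,cv2.resize(b,(416,384))]),(800,331)))
E
```

```text
15.775 [ 580.10587314 -166.38088516  140.97390328] [-1.79954116e+02 -7.07213311e-02  1.31363163e-01] [-0.26543176 -0.15657274 -1.09390156] 35.276826751841796
```

View pics/w7.png

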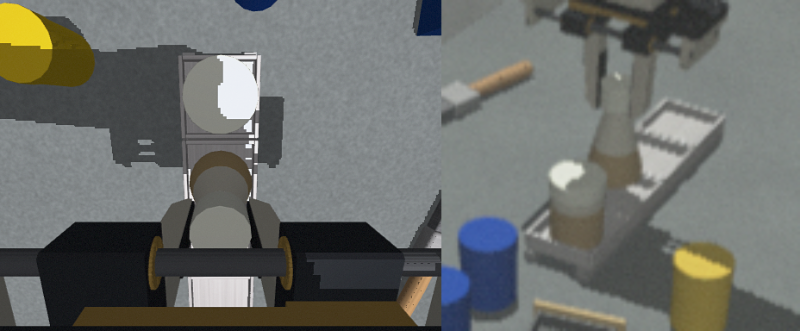

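Request:
apply_moves:
  targets: [0,0,0,0,0,4,1,0,0,0,0,0,12,1,0,0,0,0,0,20,1,0,0,0,0,0,26,1,0,0,0,0,0,30,1,0,0,0,0,0,30,1,0,0,0,0,0,30,1]

```text
time: 16.75
tcp_pos: [579.5, -168.0, 110.1]
eef_rot: [-180.0, 0.0, 0.0]
wrist_force: [-1.2, 0.5, -1.0]
opening: 35.3
```

Request:
apply_moves:
  targets: [0,0,0,0,0,0.5,0.4,0,0,0,0,0,0.5,-0.2,0,0,0,0,0,0.5,-1,0,0,0,0,0,0.5,-1,0,0,0,0,0,0.5,-1,0,0,0,0,0,0.5,-1,0,0,0,0,0,-30,-1,0,0,0,0,0,-80,-1,0,0,0,0,0,-130,-1,0,0,0,0,0,-170,-1,0,0,0,0,0,-170,-1,0,0,0,0,0,-170,-1]

```text
time: 18.25
tcp_pos: [578.9, -168.1, 279.2]
eef_rot: [-180.0, 0.1, 0.0]
wrist_force: [-0.6, -0.5, -0.3]
opening: 93.1
```

```bash
python3 - <<'E'
from bench import ctrl
from h import *
s=ctrl.sense();p=ctrl.capture("wrist");W=w2c(p,s);K=p["K"]
print(s["time"],s["tcp_pos"],s["eef_rot"],s["opening"])
cv2.imwrite("pics/w8.png",p["color"])
print(rel([579.5,-168,280,0],[465,224,280,12]))
E
```

```text
18.25 [ 578.89529299 -168.07683146  279.18376579] [-1.79991703e+02  9.97781196e-02  4.46328577e-03] 93.14699573935992
[-0.000e+00  0.000e+00 -2.094e-01 -1.145e+02 -3.920e+02  0.000e+00]
```

View pics/w8.png

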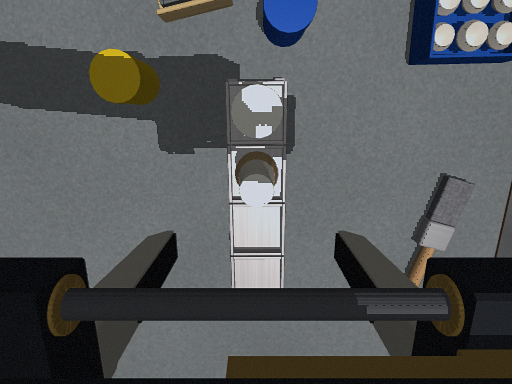

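Flask (257,180) and jar (257,111) stand upright in their cells. Now the bottle.

Request:
apply_moves:
  targets: [0,0,-0.03,-15,-50,0,-1,0,0,-0.06,-31,-105,0,-1,0,0,-0.09,-47,-160,0,-1,0,0,-0.12,-63,-215,0,-1,0,0,-0.15,-79,-270,0,-1,0,0,-0.18,-95,-325,0,-1,0,0,-0.2094,-108,-370,0,-1,0,0,-0.2094,-114.5,-392,0,-1,0,0,-0.2094,-114.5,-392,0,-1,0,0,-0.2094,-114.5,-392,0,-1,0,0,-0.2094,-114.5,-392,40,-1,0,0,-0.2094,-114.5,-392,85,-1,0,0,-0.2094,-114.5,-392,130,-1,0,0,-0.2094,-114.5,-392,165,-1,0,0,-0.2094,-114.5,-392,185,-1,0,0,-0.2094,-114.5,-392,185,-1,0,0,-0.2094,-114.5,-392,185,-1]

```text
time: 20.42
tcp_pos: [466.0, 223.3, 95.7]
eef_rot: [-180.0, -0.1, 11.9]
wrist_force: [1.3, 0.2, 0.2]
opening: 92.5
```

```bash
python3 - <<'E'
from bench import ctrl
from h import *
s=ctrl.sense();p=ctrl.capture("wrist");W=w2c(p,s);K=p["K"]
print(s["time"],s["tcp_pos"],s["eef_rot"],s["opening"],s["wrist_force"])
cv2.imwrite("pics/w9.png",p["color"])
np.savez("w9.npz",W=W,K=K,rpy=s["eef_rot"],p=s["tcp_pos"])
E
```

```text
20.425 [466.01345004 223.2929608   95.7306858 ] [-1.79998264e+02 -7.30022550e-02  1.18969267e+01] 92.49261371836207 [1.33129381 0.17385257 0.21148999]
```

View pics/w9.png

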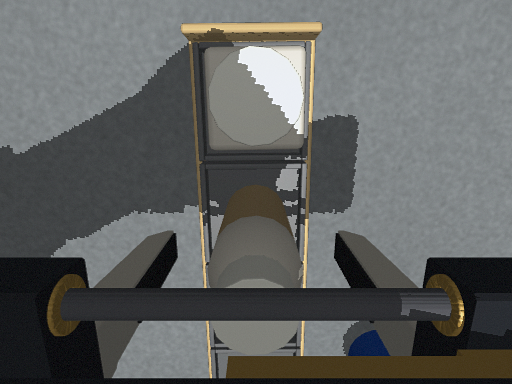

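```bash
python3 - <<'E'
from h import *
d=np.load("w9.npz");W,K=d["W"],d["K"];T=np.linalg.inv(pose(d["rpy"],d["p"]))
for n,q,z in [("bcap",(255,278),145),("bshoulder",(254,216),112),("sqcap",(255,96),117),("sq ul",(206,46),103),("sq ur",(303,47),103),("sq ll",(209,150),103),("sq lr",(303,150),103)]:
    w=back(q,K,W,z)[0]; print(n,w.round(1),(T@np.r_[w,1])[:3].round(1))
E
```

```text
bcap [461.5 240.2 145. ] [ -0.9 -17.4 -49.3]
bshoulder [458.5 252.2 112. ] [ -1.4 -29.8 -16.3]
sqcap [448.4 302.3 117. ] [ -0.9 -80.9 -21.3]
sq ul [424.1 318.3 103. ] [ -21.4 -101.6   -7.3]
sq ur [463.9 326.3 103. ] [  19.1 -101.3   -7.2]
sq ll [432.5 276.  103. ] [-21.9 -58.5  -7.3]
sq lr [474.4 284.8 103. ] [ 20.9 -58.5  -7.2]
```

Request:
apply_moves:
  targets: [0,0,0,0,0,0,1,0,0,0,0,0,0,1,0,0,0,0,0,0,1,0,0,0,0,0,0,1,0,0,0,0,0,0,1,0,0,0,0,0,0,1,0,0,0,0,0,0,1]

```text
time: 21.35
tcp_pos: [465.2, 224.0, 95.1]
eef_rot: [-180.0, -0.0, 12.0]
wrist_force: [0.3, 1.0, -0.2]
opening: 45.6
```

```bash
python3 -c "
from h import *
print(rel([465,224,95,12],[579.5,-246,245,0]))"
```

```text
[ 0.000e+00 -0.000e+00  2.094e-01  1.430e+01  4.835e+02 -1.500e+02]
```

Request:
apply_moves:
  targets: [0,0,0,0,0,-25,1,0,0,0,0,0,-65,1,0,0,0,0,0,-115,1,0,0,0,0,0,-150,1,0,0,0,0,0,-160,1,0,0,0.02,1,35,-160,1,0,0,0.04,3,80,-160,1,0,0,0.06,4,130,-160,1,0,0,0.08,6,180,-160,1,0,0,0.1,7,230,-160,1,0,0,0.12,9,280,-160,1,0,0,0.14,10,330,-160,1,0,0,0.16,11,380,-160,1,0,0,0.18,12,430,-160,1,0,0,0.2094,14.3,466,-160,1,0,0,0.2094,14.3,483.5,-160,1,0,0,0.2094,14.3,483.5,-160,1,0,0,0.2094,14.3,483.5,-130,1,0,0,0.2094,14.3,483.5,-85,1,0,0,0.2094,14.3,483.5,-50,1]

```text
time: 23.85
tcp_pos: [578.9, -242.5, 143.6]
eef_rot: [-179.9, 0.1, 0.2]
wrist_force: [-0.0, -0.2, -2.9]
opening: 45.3
```

Request:
apply_moves:
  targets: [0,0,0,0,0,14,1,0,0,0,0,0,20,1,0,0,0,0,0,20,1,0,0,0,0,0,20,1]

```text
time: 24.35
tcp_pos: [580.5, -246.1, 126.6]
eef_rot: [180.0, -0.2, 0.0]
wrist_force: [-0.7, -0.4, -2.1]
opening: 45.5
```

```bash
python3 - <<'E'
from bench import ctrl
from h import *
s=ctrl.sense();p=ctrl.capture("wrist")
print(s["time"],s["tcp_pos"],s["eef_rot"],s["wrist_force"],s["opening"])
a=p["color"]; q=ctrl.capture("side")["color"]
b=q[90:210,200:330]
cv2.imwrite("pics/w10.png",cv2.resize(np.hstack([a,cv2.resize(b,(416,384))]),(800,331)))
E
```

```text
24.35 [ 580.545172   -246.09081341  126.57699806] [ 1.79956087e+02 -1.55391014e-01  3.55528112e-03] [-0.71439655 -0.37376739 -2.09320425] 45.455397662054054
```

View pics/w10.png

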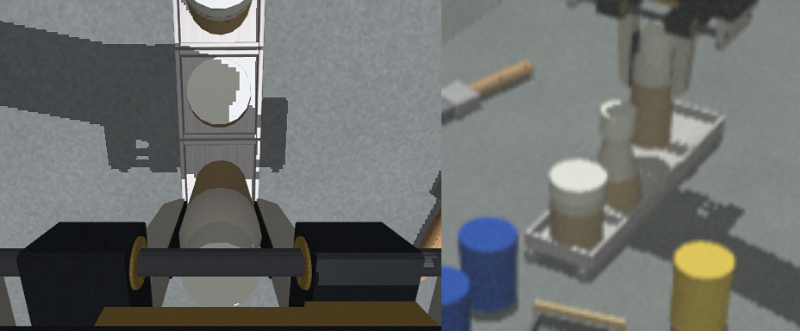

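The bottle is upright over the third cell, so I lower it.

Request:
apply_moves:
  targets: [0,0,0,0,0,10,1,0,0,0,0,0,18,1,0,0,0,0,0,25,1,0,0,0,0,0,30,1,0,0,0,0,0,30,1,0,0,0,0,0,30,1]

```text
time: 25.2
tcp_pos: [579.6, -245.9, 95.0]
eef_rot: [-180.0, -0.0, 0.0]
wrist_force: [-0.4, 0.2, -1.2]
opening: 45.7
```

Request:
apply_moves:
  targets: [0,0,0,0,0,0.5,0.2,0,0,0,0,0,0.5,-0.4,0,0,0,0,0,0.5,-1,0,0,0,0,0,0.5,-1,0,0,0,0,0,0.5,-1,0,0,0,0,0,0.5,-1,0,0,0,0,0,-30,-1,0,0,0,0,0,-80,-1,0,0,0,0,0,-130,-1,0,0,0,0,0,-185,-1,0,0,0,0,0,-185,-1,0,0,0,0,0,-185,-1]

```text
time: 26.7
tcp_pos: [579.0, -246.0, 279.5]
eef_rot: [-180.0, 0.1, 0.0]
wrist_force: [-0.5, 1.1, 0.2]
opening: 92.7
```

```bash
python3 - <<'E'
from bench import ctrl
from h import *
s=ctrl.sense();p=ctrl.capture("wrist")
print(s["time"],s["tcp_pos"],s["opening"])
cv2.imwrite("pics/w11.png",p["color"])
print(rel([579.5,-246,280,0],[448.7,301.6,280,12]))
E
```

```text
26.7 [ 579.01656211 -246.02360568  279.4939502 ] 92.7277652056662
[-0.000e+00  0.000e+00 -2.094e-01 -1.308e+02 -5.476e+02 -0.000e+00]
```

View pics/w11.png

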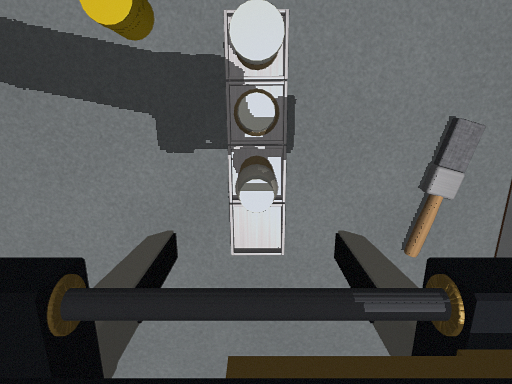

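All three are standing in place. Last is the square jar.

Request:
apply_moves:
  targets: [0,0,-0.02,-12,-50,0,-1,0,0,-0.04,-25,-105,0,-1,0,0,-0.06,-38,-160,0,-1,0,0,-0.08,-51,-215,0,-1,0,0,-0.1,-64,-270,0,-1,0,0,-0.12,-78,-325,0,-1,0,0,-0.14,-91,-380,0,-1,0,0,-0.17,-104,-435,0,-1,0,0,-0.19,-117,-490,0,-1,0,0,-0.2094,-127,-530,0,-1,0,0,-0.2094,-130.8,-547.6,0,-1,0,0,-0.2094,-130.8,-547.6,0,-1,0,0,-0.2094,-130.8,-547.6,0,-1,0,0,-0.2094,-130.8,-547.6,50,-1,0,0,-0.2094,-130.8,-547.6,100,-1,0,0,-0.2094,-130.8,-547.6,140,-1,0,0,-0.2094,-130.8,-547.6,180,-1,0,0,-0.2094,-130.8,-547.6,200,-1,0,0,-0.2094,-130.8,-547.6,200,-1,0,0,-0.2094,-130.8,-547.6,200,-1]

```text
time: 29.25
tcp_pos: [449.9, 301.0, 81.0]
eef_rot: [-180.0, -0.1, 11.9]
wrist_force: [0.0, 0.2, 0.0]
opening: 92.7
```

```bash
python3 - <<'E'
from bench import ctrl
from h import *
s=ctrl.sense();p=ctrl.capture("wrist");W=w2c(p,s);K=p["K"]
print(s["time"],s["tcp_pos"],s["eef_rot"],s["opening"],s["wrist_force"])
cv2.imwrite("pics/w12.png",p["color"])
np.savez("w12.npz",W=W,K=K,rpy=s["eef_rot"],p=s["tcp_pos"])
E
```

```text
29.25 [449.93655137 300.99298507  80.9928693 ] [-1.79986887e+02 -9.79909107e-02  1.18895500e+01] 92.72350911518976 [0.01715633 0.19100556 0.01187563]
```

View pics/w12.png

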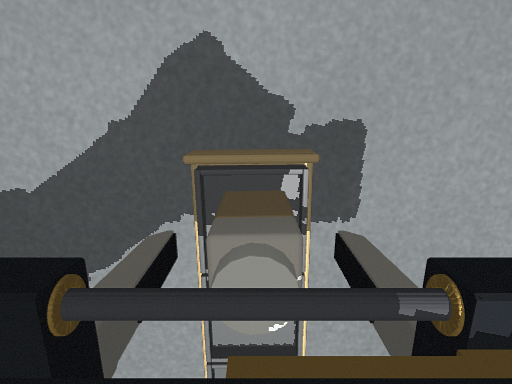

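```bash
python3 - <<'E'
from h import *
d=np.load("w12.npz");W,K=d["W"],d["K"];T=np.linalg.inv(pose(d["rpy"],d["p"]))
for n,q,z in [("cap far (-19)",(254,243),117),("body far (-22)",(254,234),103)]:
    w=back(q,K,W,z)[0]; print(n,w.round(1),(T@np.r_[w,1])[:3].round(1))
print(rel([448.7,301.6,80,12],[579.5,-324,240,0]))
E
```

```text
cap far (-19) [443.4 325.4 117. ] [ -1.3 -25.2 -36. ]
body far (-22) [443.7 323.6 103. ] [ -1.4 -23.4 -22. ]
[ 0.000e+00 -0.000e+00  2.094e-01 -2.100e+00  6.391e+02 -1.600e+02]
```

Request:
apply_moves:
  targets: [0,0,0,0,0,0,1,0,0,0,0,0,0,1,0,0,0,0,0,0,1,0,0,0,0,0,0,1,0,0,0,0,0,0,1,0,0,0,0,0,0,1,0,0,0,0,0,0,1]

```text
time: 30.18
tcp_pos: [449.0, 301.7, 80.1]
eef_rot: [-180.0, -0.0, 12.0]
wrist_force: [0.6, 0.2, -0.3]
opening: 43.8
```

Request:
apply_moves:
  targets: [0,0,0,0,0,-25,1,0,0,0,0,0,-65,1,0,0,0,0,0,-115,1,0,0,0,0,0,-160,1,0,0,0,0,0,-170,1,0,0,0.01,0,35,-170,1,0,0,0.03,0,80,-170,1,0,0,0.05,0,130,-170,1,0,0,0.07,0,180,-170,1,0,0,0.08,-1,230,-170,1,0,0,0.1,-1,280,-170,1,0,0,0.11,-1,330,-170,1,0,0,0.13,-1,380,-170,1,0,0,0.15,-1,430,-170,1,0,0,0.16,-2,480,-170,1,0,0,0.18,-2,530,-170,1,0,0,0.2,-2,580,-170,1,0,0,0.2094,-2.1,620,-170,1,0,0,0.2094,-2.1,639.1,-170,1,0,0,0.2094,-2.1,639.1,-170,1]

```text
time: 32.67
tcp_pos: [577.8, -325.7, 246.8]
eef_rot: [-179.9, 0.3, -0.2]
wrist_force: [0.2, -0.1, -2.4]
opening: 43.8
```

Request:
apply_moves:
  targets: [0,0,0,0,0,0,1,0,0,0,0,0,40,1,0,0,0,0,0,85,1,0,0,0,0,0,120,1,0,0,0,0,0,140,1,0,0,0,0,0,140,1,0,0,0,0,0,140,1]

```text
time: 33.55
tcp_pos: [580.6, -323.2, 111.4]
eef_rot: [180.0, -0.1, 0.1]
wrist_force: [0.4, -1.1, -1.9]
opening: 43.3
```

```bash
python3 - <<'E'
from bench import ctrl
from h import *
s=ctrl.sense();p=ctrl.capture("wrist")
print(s["time"],s["tcp_pos"],s["eef_rot"],s["wrist_force"],s["opening"])
a=p["color"]; q=ctrl.capture("side")["color"]
b=q[90:210,200:330]
cv2.imwrite("pics/w13.png",cv2.resize(np.hstack([a,cv2.resize(b,(416,384))]),(800,331)))
E
```

```text
33.55 [ 580.58325425 -323.15575697  111.35956417] [ 1.79987613e+02 -1.17254027e-01  7.74077066e-02] [ 0.39838223 -1.06951207 -1.90385392] 43.32576006661056
```

View pics/w13.png

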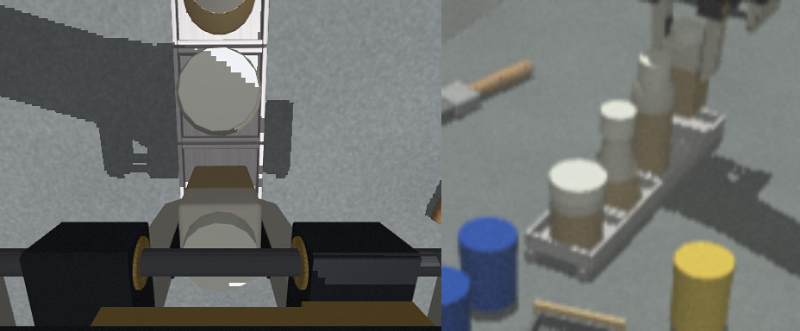

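Request:
apply_moves:
  targets: [0,0,0,0,1,8,1,0,0,0,0,1,17,1,0,0,0,0,1,25,1,0,0,0,0,1,30,1,0,0,0,0,1,30,1,0,0,0,0,1,30,1,0,0,0,0,1,30,1]

```text
time: 34.52
tcp_pos: [579.5, -324.9, 80.0]
eef_rot: [-180.0, 0.0, 0.0]
wrist_force: [-0.1, 1.4, -0.7]
opening: 43.8
```

Request:
apply_moves:
  targets: [0,0,0,0,0,0.5,0.2,0,0,0,0,0,0.5,-0.4,0,0,0,0,0,0.5,-1,0,0,0,0,0,0.5,-1,0,0,0,0,0,0.5,-1,0,0,0,0,0,0.5,-1,0,0,0,0,0,-30,-1,0,0,0,0,0,-80,-1,0,0,0,0,0,-130,-1,0,0,0,0,0,-190,-1,0,0,0,0,0,-220,-1,0,0,0,0,0,-220,-1,0,0,0,0,0,-220,-1,0,0,0,0,0,-220,-1]

```text
time: 36.28
tcp_pos: [578.7, -324.8, 297.7]
eef_rot: [-179.9, 0.2, 0.0]
wrist_force: [-0.4, 0.5, -0.1]
opening: 93.1
```

```bash
python3 - <<'E'
from bench import ctrl
from h import *
s=ctrl.sense();p=ctrl.capture("wrist")
print(s["time"],s["tcp_pos"],s["opening"])
for k in ["bottle","jar","square","flask"]: print(k,[(np.round(d["at"],1).tolist(),round(d["score"],2)) for d in ctrl.spot_point(k,p)])
a=p["color"]; q=ctrl.capture("side")["color"]
b=q[90:210,200:330]
cv2.imwrite("pics/w14.png",cv2.resize(np.hstack([a,cv2.resize(b,(416,384))]),(800,331)))
E
```

```text
36.275 [ 578.66090546 -324.84934356  297.74079983] 93.09966610677776
bottle [([577.3, -249.7, 15.6], 0.72)]
jar []
square [([584.0, -326.6, 22.6], 0.95)]
flask [([577.9, -167.7, 17.5], 0.68)]
```

View pics/w14.png

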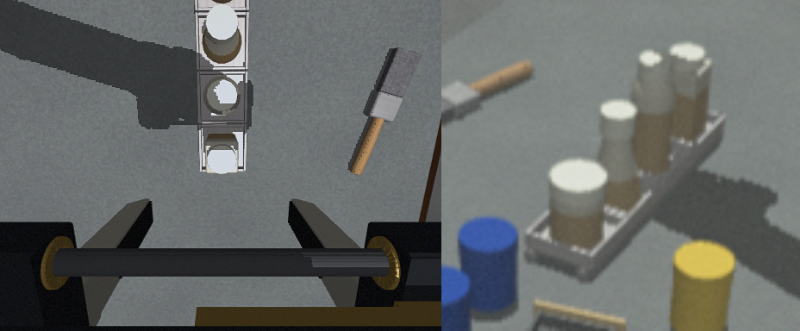

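```bash
python3 - <<'E'
from bench import ctrl
from h import *
for c in ("side","top"):
  p=ctrl.capture(c)
  for k in ["bottle","jar","square","flask"]: print(c,k,[(np.round(d["at"],1).tolist(),round(d["score"],2)) for d in ctrl.spot_point(k,p) if d["at"][1]<-60])
print(ctrl.sense()["time"],ctrl.hand_in())
E
```

```text
side bottle [([581.2, -250.7, 16.4], 0.57)]
side jar [([582.9, -94.1, 17.9], 0.61)]
side square [([572.1, -320.1, 14.4], 0.56)]
side flask [([578.5, -166.6, 19.4], 0.69)]
top bottle [([581.1, -247.7, 16.0], 0.89)]
top jar [([580.6, -87.4, 14.8], 0.89)]
top square [([581.6, -323.5, 16.1], 0.56)]
top flask [([576.3, -169.3, 15.5], 0.9)]
the job is handed in; nothing more can be done
37.075 None
```

All four vessels are in the rack in mirrored order, and I handed the job in at about 37 s of the 115 s allowed. From the robot's left the row is now jar, flask, bottle, square; on the carrier it was square, bottle, flask, jar.

- **Position:** the last side, top and wrist detections put every vessel within about 8 mm of its cell centre. The largest disagreement was the square jar in the low-scoring side view; the limit is 16 mm.
- **Height:** all but one detection put the underside within about 3 mm of the 17 mm cell floor. The exception was the wrist reading for the square jar, 5.6 mm high; the side and top views gave 14 and 16 mm. The limit is 6 mm, and detections are good to about 4 mm.
- **Upright and released:** the last side picture shows all four standing upright. The gripper is open and withdrawn above the rack.
- **Checks that failed or disagreed:** the last wrist picture did not detect the jar, but side and top did. One edge reading on the square's cap gave a 6 mm offset. I took it as a misread edge, because the body edge gave about 1 mm.

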